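Tip the standing tube rack onto the loading deck and press it home

TASK

Slide the standing white tube rack forward until its foot rests square against the orange nosing, then push it high up so that it tips over the nosing and lies on the raised deck with its wells upward. Then slide it along between the blue guides until it sits firmly and squarely against the red stop, and leave it lying there. Do it all gently, without lifting the rack off and without disturbing the things around it.

Things in the scene. Friction and masses are not known exactly. Their poses are not given: they have to be found in the camera images.
- tray: Fixed loading tray, 170 mm wide. Origin on the bench, on its centre line, under the near face of the orange nosing; x axis along the lane, away from the robot, the way the rack is pushed; z up. From x = -110 to 0 mm: bare flat floor 4 mm above the bench, with 20 mm high cheeks at its outer sides (y = +-81 mm). From x = 0 to 194 mm: raised deck, 16 mm above the bench.
- nosing: Orange strip, the low stop: front edge of the deck over the whole width of the tray, fixed. Origin as the tray's. Its near face rises 12 mm above the floor; its top is level with the deck, 16 mm above the bench.
- lane (a point): Middle of the lane at deck height, 104 mm beyond the nosing (tray x), where the two blue guides become parallel: 70 mm apart from here to the stop, tops 16 mm above the deck. Towards the robot they flare out to about 92 mm apart at x = 60 mm. A rack pushed off centre can sit skew between them; pushing its foot end on the lagging side squares it.
- stop: Red stop plate across the lane, 70 mm wide, top 44 mm above the bench, clamped rigidly: it does not give way. Seating takes a push of about 10 N on the rack, as friction in the lane eats several; over 20 N is too much. Its setting along the lane differs each time (tray x = 132 to 148 mm). Origin on its near face, on the lane's centre line, at deck height; axes as the tray's.
- rack: White plastic tube rack, a closed block 36 (x) x 66 (y) x 84 mm (z), 0.2 to 0.33 kg, centre of mass in its middle, standing on the tray's floor 12 to 50 mm short of the nosing, turned up to 0.2 rad. Origin at the centre of its foot, z towards its blue-banded end. Its dark wells are on its -x face, which looks towards the robot at first and must be on top at the end.
- rack_foot (a point): Centre of the rack's foot (plain end). Pushed more than about 20 mm above the floor before it meets the nosing, the rack may tip too early instead of sliding. Against the nosing, a push of 1 to 3 N at 60 mm or more above the floor tips it; past about 0.5 rad it falls over by itself and lies with its foot end jutting 10 to 35 mm out over the nosing.
- rack_mid (a point): centre of the rack block
- rack_end (a point): centre of the rack's blue-banded end face (84 mm from the foot), which leads along the lane and finally meets the red stop
- vial: Bystander, leave alone: small red-capped vial, 22 mm dia x 42 mm, standing on the deck of the tray beside the lane; origin at the centre of its underside.
- blue_rack: Bystander, leave alone: blue tube rack, 70 x 110 x 52 mm, on the bench beside the tray; origin at the centre of its underside.
- white_rack: Bystander, leave alone: white tube rack with coloured caps, 100 x 150 x 52 mm, on the bench; origin at the centre of its underside.
- reagent: Bystander, leave alone: amber reagent bottle, 64 mm dia x 130 mm; origin at the centre of its underside.
- beaker: Bystander, leave alone: clear plastic beaker, 72 mm dia x 85 mm; origin at the centre of its underside.
- jar: Bystander, leave alone: white-capped jar, 68 mm dia x 70 mm; origin at the centre of its underside.
- tipbox: Bystander, leave alone: red box of yellow pipette tips, 85 x 115 x 59 mm, on the bench beside the tray; origin at the centre of its underside.
There are look-alikes about, which are no part of the job. What is shaped like the rack but green is not meant.

How it is judged:
By the outcome, as a careful person would: the job done as asked, in the order asked, and still so for the second after the job is handed in, with the robot touching nothing.
It also fails if it takes over 64 s, if anything falls off the work surface, if the arm or the gripper's body presses on something with over 40 N, if the wrist force passes 120 N, or if a joint passes its speed limit or range.

ROBOT

A 6-joint arm with a two-finger parallel gripper is mounted at the origin on the work surface. World frame = base frame: x ahead of the robot, y to its left, z up, the work surface at z = 0. Lengths are in mm, angles in degrees, forces in N, time in s.
With the tool pointing down it reaches from about 350 to 850 mm from the base axis. Payload 8.1 kg.
Tool frame: the origin (TCP) lies at the very end of the fingers, on their centre line; the grasp point (between the pads) lies 19 mm behind it; z points along the fingers, y is the direction in which the jaws open and shut (so a half turn about z gives the same grasp; the last joint's range is limited). The gripper opens to 85 mm and grips with 20 to 120 N. Pads are 22 mm wide; open, the fingers measure 114 mm over their backs; the gripper's body (76 mm by 85 mm) begins 54 mm behind the grasp point. The pads swing forward as they close: fully open they stand 13 mm farther back than shut.
Start: joints at [70.05, 7.471, 85.268, -0, 87.261, -4.893], TCP at [155.849, 579.41, 231.292] pointing down, gripper open.
Joint ranges: [-169.43, 169.43], [-51.17, 129.36], [1.28, 143.12], [-76.62, 256.62], [0, 156.53], [-152.29, 152.29]. Speed limits (degrees/s): [136.94, 136.94, 159.86, 180, 180, 180].

INTERFACE

Orientations are given as [roll, pitch, yaw] about the fixed x, y, z axes, in that order (R = Rz(yaw) Ry(pitch) Rx(roll)).
In Python, from bench import r gives the robot as it stands.
- The arm moves only by the shell command python3 -m jog 'ROWS' [OPENING] [FORCE]. ROWS is JSON, a list of rows, each a list of 6 numbers: the shift along the tool's x, y, z normalised to -1 to 1, where 1 is 0.25 m, then the turn, a rotation vector about the tool's x, y, z normalised to -1 to 1, where 1 is pi rad. In form: [[x, y, z, ax, ay, az], ...]. A call has 1 to 10 rows; each row is the pose to reach, as a shift and turn from the pose commanded when the call began, along the tool's axes at that moment, turning the shorter way round; what a row does not reach only later rows make up. A row lasts 1/10 s, in which the tool goes at most 50 mm and 8.59 degrees, less where a joint would pass 70% of its speed; a pose out of reach is approached as far as the arm can. A call with a number of a shift or a turn outside -1 to 1 is refused whole. A call with a gripper value outside its range is refused whole. OPENING is the opening, from 0 (shut) to 1 (fully open), set as the call begins (- or left out, the last holds). The fingers move at their own pace and stop on an object; FORCE is the grip in N (left out, the last holds). Time passes only in rows, so rows that repeat a pose let the fingers close. It gives the time, the measured TCP pose, the force and the opening at its end, in the units of the state.
- r.sense(): the state, without advancing time (a new reading comes with each control period).
- r.snapshot(name): name is "scene" or "side" or "wrist"; returns a dict with "pixels" (384x512x3 uint8, red, green, blue), "intrinsics" (3x3 intrinsics, pixels), "extrinsics" (4x4, takes a point from camera to world coordinates). Camera axes: x right, y down, z forward; pixel columns grow to the right and rows downward; lengths in mm; the calibration is good to about 2 mm. A picture is of the moment at which its call begins. There is no depth.
- r.hand_in(): hands the job in, once; it reports no verdict.
The state is a dict: "time": time; "joint_pos": joint angles; "qd": joint speeds; "joint_efforts": joint torques, N m; "tool_pos": TCP position; "tcp_rot": TCP orientation; "ft_force": force on the tool from outside, world axes, zero at the start; "wrist_torque": the same for the moment, N m; "finger_gap": finger opening in mm.
Only numpy, scipy, OpenCV 4.12 (cv2) and the standard library are available. Lean on these libraries where they do the work, as an engineer would, in place of code of your own. Each camera call takes 0.05 s, during which the arm holds its last target.

## Working session

There is one attempt and no reset: what is moved stays moved. The work goes in short steps, Python scripts to look and compute and a shell command to move; the robot and the scene stay as the last step left them, time stands still between calls to the robot, and variables do not carry over. Pictures are saved under pics/ and viewed, and the job is handed in when it is done.

```bash
ls; mkdir -p pics; python3 - <<'E'
from bench import r
import cv2,numpy as np,json
print(r.sense())
for n in ["scene","side","wrist"]:
    s=r.snapshot(n); cv2.imwrite(f"pics/{n}0.png",s["pixels"][:,:,::-1]); np.savez(f"pics/{n}0.npz",**s)
    print(n,np.round(s["intrinsics"],1).tolist(),np.round(s["extrinsics"],3).tolist())
E
```

```text
pics
{'time': 0.0, 'joint_pos': array([ 7.00525011e+01,  7.51540888e+00,  8.53307214e+01,  1.34720559e-03,
        8.72602491e+01, -4.89246310e+00]), 'qd': array([ 0.00665853, -0.01513836, -0.07242639,  0.00768363,  0.05964193,
        0.03545246]), 'joint_efforts': array([ 1.61631109e-03, -5.69413733e+01, -5.00542796e+01, -1.85996805e-04,
        1.50550558e-02,  2.76347419e-05]), 'tool_pos': array([155.62322812, 578.89520894, 230.22746426]), 'tcp_rot': array([-1.79894123e+02, -1.04132871e-02,  1.64944889e+02]), 'ft_force': array([0.09963509, 0.56228586, 0.74360257]), 'wrist_torque': array([-0.0032002 ,  0.01978765, -0.02320762]), 'finger_gap': 85.32085405929475}
scene [[452.0, 0.0, 256.4], [0.0, 452.0, 194.0], [0.0, 0.0, 1.0]] [[0.462, 0.618, -0.636, 1315.628], [0.887, -0.319, 0.334, -398.574], [0.004, -0.719, -0.695, 949.525], [0.0, 0.0, 0.0, 1.0]]
side [[412.3, 0.0, 258.4], [0.0, 412.3, 190.6], [0.0, 0.0, 1.0]] [[0.784, -0.413, 0.464, 28.647], [-0.621, -0.502, 0.602, -644.302], [-0.016, -0.76, -0.65, 790.859], [0.0, 0.0, 0.0, 1.0]]
wrist [[273.3, 0.0, 260.0], [0.0, 273.3, 192.9], [0.0, 0.0, 1.0]] [[0.26, 0.927, 0.269, 85.58], [0.966, -0.249, -0.074, 596.475], [-0.001, 0.279, -0.96, 373.264], [0.0, 0.0, 0.0, 1.0]]
```

View pics/scene0.png

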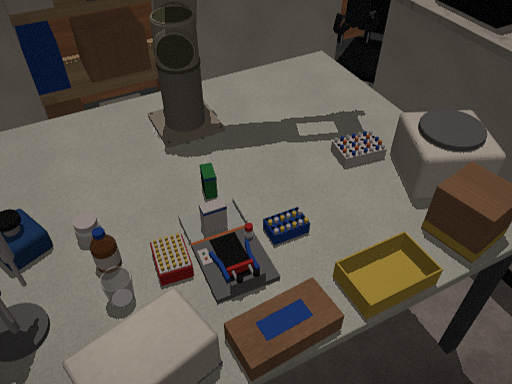

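View pics/side0.png

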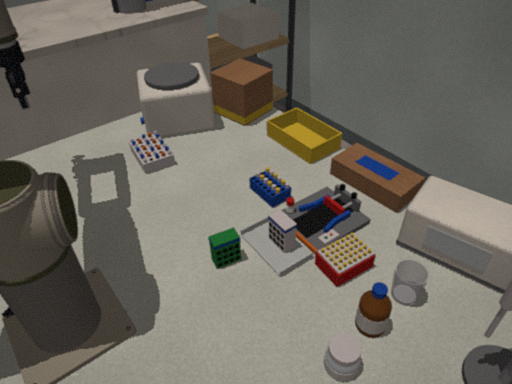

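View pics/wrist0.png

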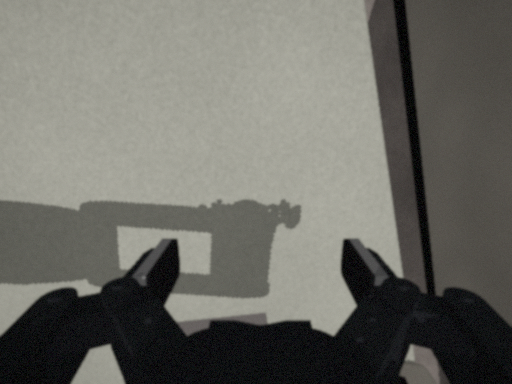

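The white rack stands in the tray at scene (213,217), side (282,230). The green look-alike at scene (209,181), side (225,247) stands on the bench. I'll enlarge both to confirm.

```bash
python3 - <<'E'
import cv2
a=cv2.imread("pics/scene0.png")[150:310,140:320]; b=cv2.imread("pics/side0.png")[175:285,200:385]
cv2.imwrite("pics/sceneC.png",cv2.resize(a,None,fx=3.7,fy=3.7,interpolation=cv2.INTER_CUBIC))
cv2.imwrite("pics/sideC.png",cv2.resize(b,None,fx=4.3,fy=4.3,interpolation=cv2.INTER_CUBIC))
E
```

```text
(no output)
```

View pics/sceneC.png

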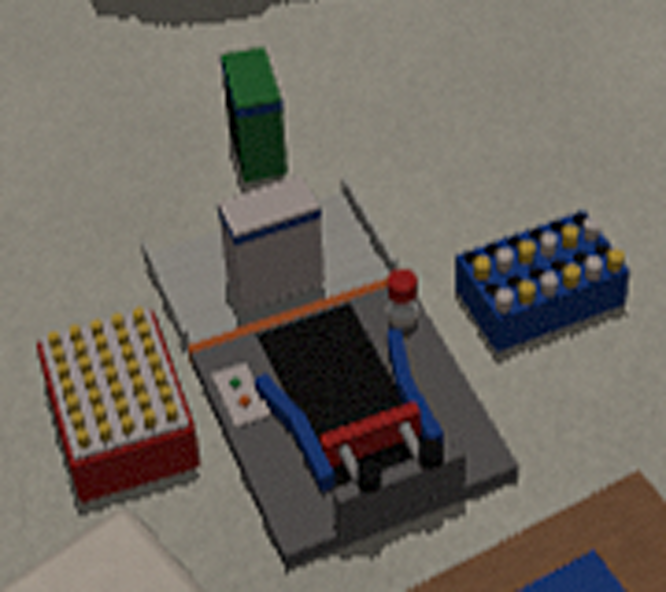

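View pics/sideC.png

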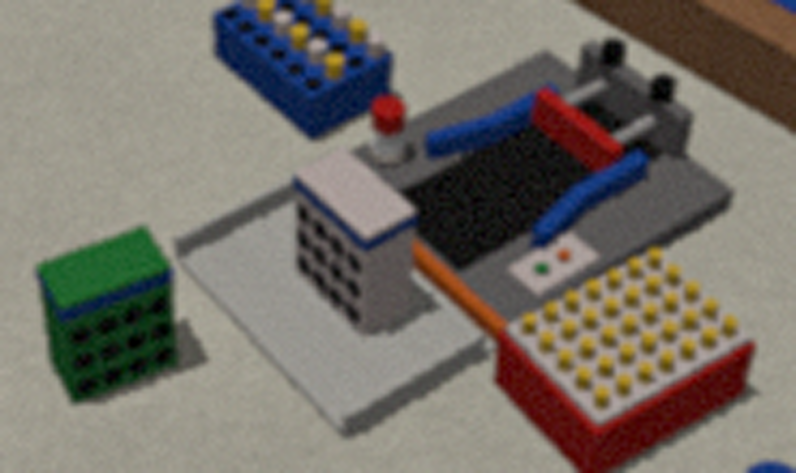

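```bash
cat > h.py <<'E'
import numpy as np,cv2
from scipy.optimize import least_squares
def cam(f):
    s=np.load(f); return s["intrinsics"],np.linalg.inv(s["extrinsics"])
def proj(c,P):
    P=np.atleast_2d(P); K,E=c; q=P@E[:3,:3].T+E[:3,3]; q=q@K.T; return q[:,:2]/q[:,2:]
def pose(p,L,z0=0):  # p=x,y,yaw(deg)
    a=np.radians(p[2]); c,s=np.cos(a),np.sin(a); L=np.atleast_2d(L).astype(float)
    return np.c_[p[0]+c*L[:,0]-s*L[:,1],p[1]+s*L[:,0]+c*L[:,1],L[:,2]+z0]
E
python3 - <<'E'
from h import *
cs=cam("pics/scene0.npz"); cd=cam("pics/side0.npz")
S=lambda u,v:(140+u/3.7,150+v/3.7); D=lambda u,v:(200+u/4.3,175+v/4.3)
def fit(pts,z0,x0):
    def f(p): return np.concatenate([(proj(c,pose(p,L,z0))[0]-np.array(m)) for c,L,m in pts])
    s=least_squares(f,x0,loss="soft_l1",x_scale=[100,100,10]); print(np.round(s.x,2)); print(np.round(f(s.x).reshape(-1,2),1).tolist()); return s.x
tr=[(cs,(0,-85,16),S(190,348)),(cs,(0,85,16),S(392,283)),(cs,(194,-85,16),S(287,552)),(cs,(194,85,16),S(517,465)),
(cs,(-110,-85,24),S(143,245)),(cs,(-110,85,24),S(343,182)),
(cd,(194,-85,16),D(732,195)),(cd,(194,85,16),D(545,52)),(cd,(0,-85,16),D(502,330)),(cd,(-110,85,24),D(177,243))]
T=fit(tr,0,[600,100,0])
st=lambda x:[(cs,(x,-35,44),None)]
rk=[(cs,(-18,-33,84),S(220,208)),(cs,(-18,33,84),S(293,178)),(cs,(18,33,84),S(320,208)),(cs,(18,-33,84),S(233,240)),
(cd,(-18,33,84),D(296,182)),(cd,(18,33,84),D(345,152)),(cd,(18,-33,84),D(415,214)),(cd,(-18,-33,84),D(365,246)),(cd,(-18,-33,0),D(372,330))]
R=fit(rk,4,[560,100,0])
a=np.radians(T[2]);d=R[:2]-T[:2];print("rack in tray",np.cos(a)*d[0]+np.sin(a)*d[1],-np.sin(a)*d[0]+np.cos(a)*d[1],R[2]-T[2])
# overlay
def box(x0,x1,y0,y1,z0,z1): 
    c=np.array([[x,y,z] for x in(x0,x1) for y in(y0,y1) for z in(z0,z1)]);e=[(i,i^b) for i in range(8) for b in(1,2,4) if i<i^b];return c,e
for n,c,(ox,oy,w,h,k) in (("scene",cs,(140,150,180,160,4)),("side",cd,(200,175,185,110,4.3))):
    im=cv2.imread(f"pics/{n}0.png")[oy:oy+h,ox:ox+w];im=cv2.resize(im,None,fx=k,fy=k,interpolation=cv2.INTER_CUBIC)
    for P,B,z,col in ((T,box(-110,0,-85,85,4,4),0,(0,255,0)),(T,box(0,194,-85,85,16,16),0,(0,255,0)),(T,box(104,140,-35,35,16,32),0,(255,255,0)),(T,box(140,140,-35,35,16,44),0,(0,0,255)),(R,box(-18,18,-33,33,0,84),4,(255,0,255))):
        q=(proj(c,pose(P,B[0],z))-[ox,oy])*k
        for i,j in B[1]: cv2.line(im,tuple(int(v) for v in q[i]),tuple(int(v) for v in q[j]),col,1)
    cv2.imwrite(f"pics/{n}ov.png",im)
E
```

```text
[ 553.41 -111.95   -2.08]
[[-1.9, 0.1], [1.6, -2.5], [-1.0, 2.0], [0.1, 0.4], [-2.5, -1.3], [-0.9, -2.4], [0.5, -2.8], [-0.2, -1.9], [-0.0, -0.8], [-0.5, -3.0]]
[ 5.1204e+02 -1.1269e+02  2.8000e-01]
[[-2.5, -0.7], [0.3, -0.6], [-1.4, -0.3], [-0.7, -0.6], [-0.1, -2.9], [-0.4, -2.4], [1.4, -2.3], [1.8, -2.9], [-0.8, 1.1]]
rack in tray -41.323140062694996 -2.2394775819464168 2.36223225446973
```

View pics/sceneov.png

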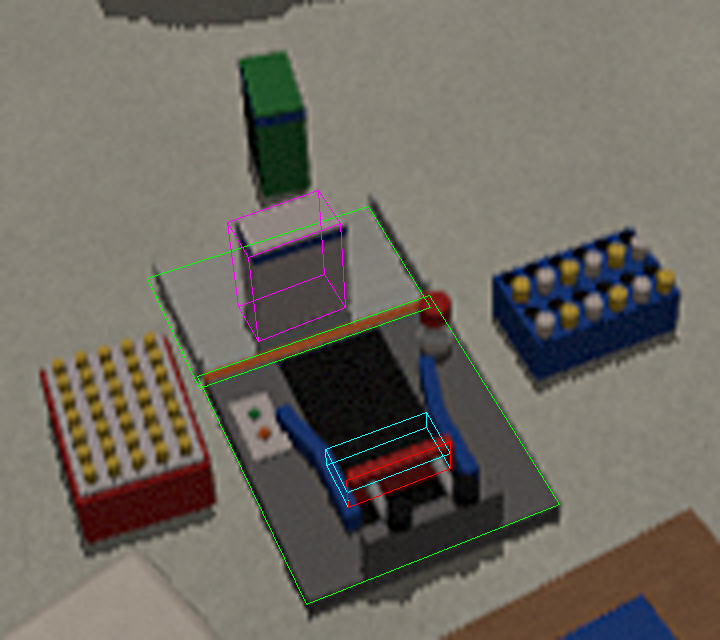

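View pics/sideov.png

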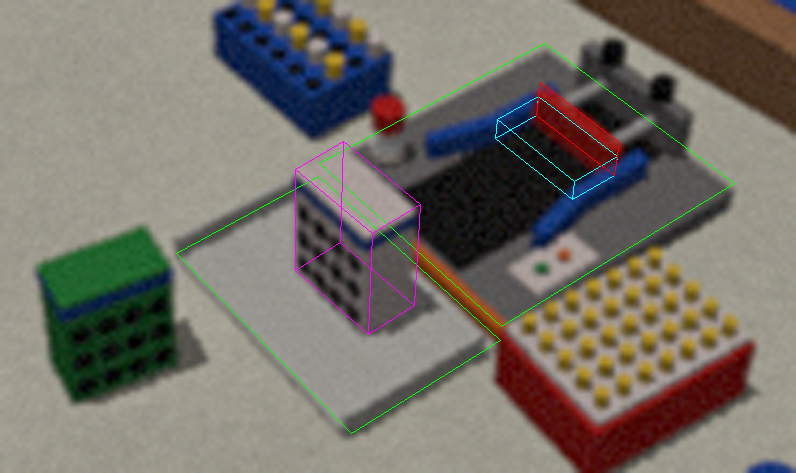

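```bash
cat >> h.py <<'E'
from scipy.spatial.transform import Rotation as Ro
def rows(pos,rpy,tp=None,tr=None):
    from bench import r
    s=r.sense(); p0=s["tool_pos"] if tp is None else np.array(tp,float); R0=Ro.from_euler("xyz",s["tcp_rot"] if tr is None else tr,degrees=True)
    R1=Ro.from_euler("xyz",rpy,degrees=True)
    return np.round(np.r_[R0.inv().apply(np.array(pos)-p0)/250,(R0.inv()*R1).as_rotvec()/np.pi],4)
E
python3 - <<'E'
from h import *
A=([300,350,260],[180,0,110]);B=([400,120,260],[180,0,54]);C=([430,-110,260],[180,0,-2])
print(rows(*A,[155.85,579.4,231.3],[180,0,165]),rows(*B,*A),rows(*C,*B))
# green base estimate, both cams
c=cam("pics/side0.npz");K=c[0];E=np.linalg.inv(c[1])
def ray(f,u,v,z):
    K,Ei=cam(f);E=np.linalg.inv(Ei);d=E[:3,:3]@np.linalg.inv(K)@[u,v,1];t=(z-E[2,3])/d[2];return np.round(E[:3,3]+t*d,1)
for u,v in ((75,402),(178,362)): print("green base side",ray("pics/side0.npz",200+u/4.3,175+v/4.3,0))
for u,v in ((222,60),(268,48),(282,105),(235,110)): print("green top scene",ray("pics/scene0.npz",140+u/3.7,150+v/3.7,84))
E
```

```text
[-0.7944 -0.7371 -0.1148 -0.     -0.      0.3056] [-1.0013  0.0612  0.      0.     -0.      0.3111] [-0.6738  0.6378  0.      0.     -0.      0.3111]
green base side [336.  -76.1   0. ]
green base side [398.3 -89.5   0. ]
green top scene [343.8 -75.5  84. ]
green top scene [346.9 -37.1  84. ]
green top scene [414.4 -54.8  84. ]
green top scene [403.1 -89.2  84. ]
```

```bash
python3 -m jog '[[-0.79,-0.74,-0.12,0,0,0.305],[-0.79,-0.74,-0.12,0,0,0.305],[-0.79,-0.74,-0.12,0,0,0.305],[-0.79,-0.74,-0.12,0,0,0.305],[-0.79,-0.74,-0.12,0,0,0.305],[-0.79,-0.74,-0.12,0,0,0.305],[-0.79,-0.74,-0.12,0,0,0.305],[-0.79,-0.74,-0.12,0,0,0.305]]' 0.5 40
python3 -m jog '[[-1,0.06,0,0,0,0.311],[-1,0.06,0,0,0,0.311],[-1,0.06,0,0,0,0.311],[-1,0.06,0,0,0,0.311],[-1,0.06,0,0,0,0.311],[-1,0.06,0,0,0,0.311],[-1,0.06,0,0,0,0.311],[-1,0.06,0,0,0,0.311]]'
python3 -m jog '[[-0.67,0.64,0,0,0,0.311],[-0.67,0.64,0,0,0,0.311],[-0.67,0.64,0,0,0,0.311],[-0.67,0.64,0,0,0,0.311],[-0.67,0.64,0,0,0,0.311],[-0.67,0.64,0,0,0,0.311],[-0.67,0.64,0,0,0,0.311],[-0.67,0.64,0,0,0,0.311]]'
python3 - <<'E'
from bench import r
import cv2,numpy as np
s=r.snapshot("wrist");cv2.imwrite("pics/w1.png",cv2.resize(s["pixels"][:,:,::-1],(800,600),interpolation=cv2.INTER_CUBIC));np.savez("pics/w1.npz",**s)
E
```

```text
time: 0.95
tool_pos: [299.0, 348.8, 261.3]
tcp_rot: [180.0, -0.0, 109.9]
ft_force: [-0.6, 0.9, -0.1]
finger_gap: 42.8
time: 1.75
tool_pos: [398.3, 119.6, 261.0]
tcp_rot: [-180.0, 0.0, 54.1]
ft_force: [0.0, -0.0, 0.1]
finger_gap: 42.4
time: 2.55
tool_pos: [429.6, -109.3, 261.0]
tcp_rot: [-180.0, 0.0, -1.7]
ft_force: [-0.3, -0.3, 0.8]
finger_gap: 42.4
```

View pics/w1.png

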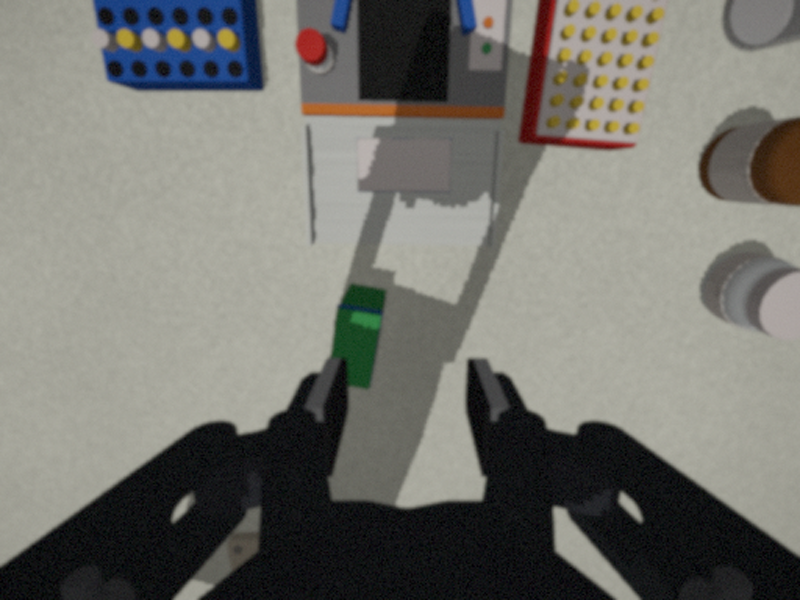

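```bash
python3 -m jog '[[0.2,0,0,0,0,0],[0.36,0,0,0,0,0],[0.36,0,0,0,0,0],[0.36,0,0,0,0,0]]'
python3 - <<'E'
from bench import r
import cv2,numpy as np
s=r.snapshot("wrist");im=s["pixels"][:,:,::-1];cv2.imwrite("pics/w2.png",cv2.resize(im[0:270,150:360],None,fx=2.2,fy=2.2,interpolation=cv2.INTER_CUBIC));np.savez("pics/w2.npz",**s)
E
```

```text
time: 3.0
tool_pos: [519.6, -111.8, 260.1]
tcp_rot: [-180.0, 0.1, -1.6]
ft_force: [0.1, 0.1, 0.2]
finger_gap: 43.3
```

View pics/w2.png

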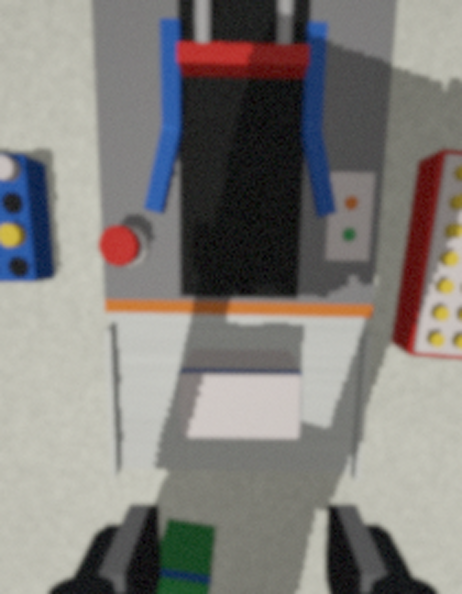

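```bash
cat > m2.py <<'E'
from h import *
c=cam("pics/w2.npz"); W=lambda u,v:(150+u/2.2,v/2.2)
def fit(pts,z0,x0):
    def f(p): return np.concatenate([(proj(c,pose(p,L,z0))[0]-np.array(m)) for L,m in pts])
    s=least_squares(f,x0,loss="soft_l1",x_scale=[100,100,10]); print(np.round(s.x,2),np.round(f(s.x).reshape(-1,2),1).tolist()); return s.x
T=fit([((0,85,16),W(106,311)),((0,-85,16),W(373,316)),((-110,77,24),W(119,472)),((-110,-77,24),W(353,474))],0,[553,-112,-2])
R=fit([((-18,33,84),W(187,438)),((-18,-33,84),W(299,439)),((18,-33,84),W(301,374)),((18,33,84),W(183,370))],4,[512,-112,0])
S=fit([((0,35,44),W(178,65)),((0,-35,44),W(308,67)),((0,35,16),W(182,76)),((0,-35,16),W(304,79))],0,[690,-112,0])
def inT(P):
    a=np.radians(T[2]);d=P[:2]-T[:2];return np.round([np.cos(a)*d[0]+np.sin(a)*d[1],-np.sin(a)*d[0]+np.cos(a)*d[1],P[2]-T[2]],1)
print("rack",inT(R),"stop",inT(S))
E
python3 m2.py
```

```text
[ 550.7  -112.     -2.72] [[-0.2, -1.3], [0.1, -1.2], [1.5, 1.3], [-1.1, 2.4]]
[ 507.12 -112.52   -2.7 ] [[-2.5, -0.7], [1.2, -0.2], [1.7, 0.1], [-1.0, 0.9]]
[ 681.9  -117.83   -2.61] [[-0.5, -0.7], [0.5, -0.4], [-0.0, 0.8], [0.0, 0.5]]
rack [-43.5  -2.6   0. ] stop [1.313e+02 4.000e-01 1.000e-01]
```

```bash
cat >> h.py <<'E'
T=(551.5,-112,-2.5)
def tw(x,y,z): return pose(T,[x,y,z])[0]
E
python3 - <<'E'
from h import *
P=tw(-83,-2,150);print(P,rows(P,[180,-5,-2.5]))
E
```

```text
[ 468.49175883 -110.37768729  150.        ] [-2.025e-01 -5.000e-04  4.436e-01 -3.000e-04  2.820e-02  4.600e-03]
```

```bash
python3 -m jog '[[-0.2,0,0.2,0,0.028,0.0046],[-0.2025,0,0.44,0,0.028,0.0046],[-0.2025,0,0.44,0,0.028,0.0046],[-0.2025,0,0.44,0,0.028,0.0046],[-0.2025,0,0.44,0,0.028,0.0046]]'
python3 - <<'E'
from bench import r
from h import *
print(r.sense()["tool_pos"],r.sense()["tcp_rot"])
print(rows(tw(-83,-2,60),[180,-5,-2.5]))
s=r.snapshot("wrist");im=s["pixels"][:,:,::-1];cv2.imwrite("pics/w3.png",cv2.resize(im,(800,600)));np.savez("pics/w3.npz",**s)
s=r.snapshot("side");im=s["pixels"][:,:,::-1];cv2.imwrite("pics/s3.png",cv2.resize(im[130:290,190:390],None,fx=3.5,fy=3.5,interpolation=cv2.INTER_CUBIC))
E
```

```text
time: 3.55
tool_pos: [469.0, -111.1, 152.8]
tcp_rot: [-180.0, -5.1, -2.7]
ft_force: [0.5, 0.3, 0.5]
finger_gap: 42.9
[ 468.96994574 -111.10904909  152.77431505] [-179.99461054   -5.11972633   -2.68832376]
[-3.520e-02 -2.800e-03  3.694e-01  1.000e-04 -7.000e-04 -1.000e-03]
```

View pics/w3.png

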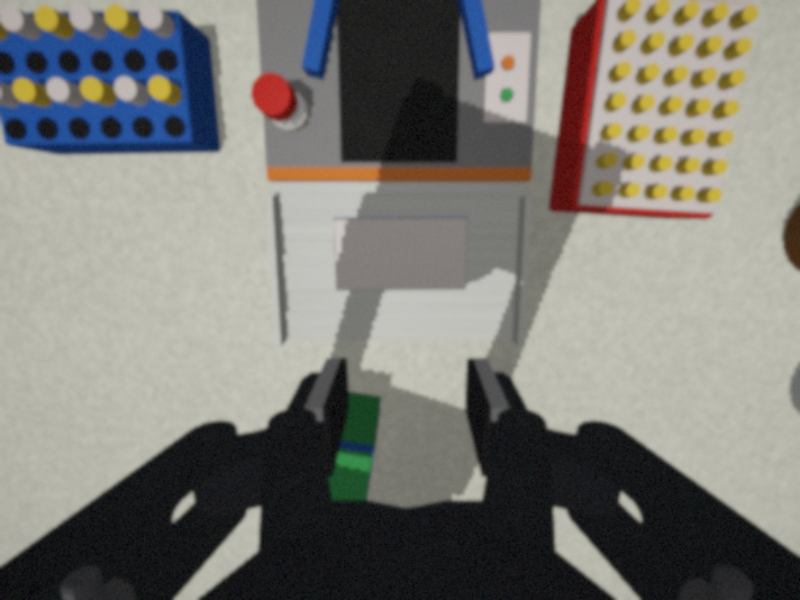

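View pics/s3.png

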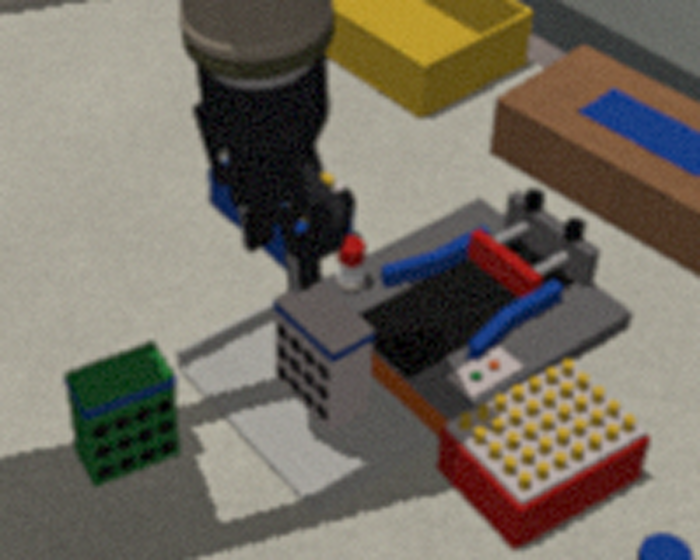

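```bash
python3 -m jog '[[-0.02,0,0.18,0,0,0],[-0.04,-0.002,0.36,0,0,0],[-0.05,-0.002,0.49,0,0,0],[-0.05,-0.002,0.49,0,0,0],[-0.05,-0.002,0.49,0,0,0]]'
python3 - <<'E'
from bench import r
from h import *
for z in (15,16): print(rows(tw(-83,-1.5,z),[180,-5,-2.5]))
for n,b in (("scene",(150,300,150,310)),("side",(170,290,200,360))):
    s=r.snapshot(n);im=s["pixels"][:,:,::-1];cv2.imwrite(f"pics/{n}4.png",cv2.resize(im[b[0]:b[1],b[2]:b[3]],None,fx=4,fy=4,interpolation=cv2.INTER_CUBIC))
E
```

```text
time: 4.15
tool_pos: [468.8, -110.9, 30.2]
tcp_rot: [-180.0, -5.1, -2.7]
ft_force: [0.2, 0.7, 0.7]
finger_gap: 43.1
[-0.0066 -0.004   0.0603  0.0001 -0.0007 -0.0012]
[-0.0062 -0.004   0.0563  0.0001 -0.0007 -0.0012]
```

View pics/side4.png

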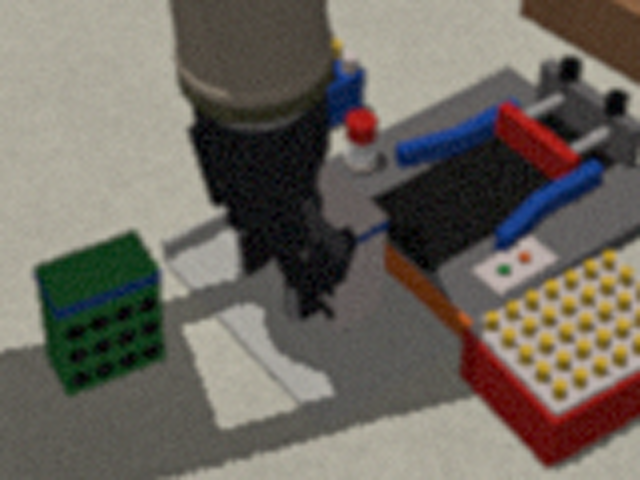

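```bash
python3 -m jog '[[-0.003,-0.002,0.028,0,0,0],[-0.006,-0.004,0.057,0,0,0],[0.002,-0.004,0.058,0,0,0],[0.010,-0.004,0.0585,0,0,0],[0.018,-0.004,0.059,0,0,0],[0.026,-0.004,0.06,0,0,0]]'
python3 -m jog '[[0.004,0,0.0003,0,0,0],[0.008,0,0.0007,0,0,0],[0.012,0,0.001,0,0,0],[0.016,0,0.0014,0,0,0]]'
python3 -m jog '[[0.004,0,0.0003,0,0,0],[0.008,0,0.0007,0,0,0],[0.012,0,0.001,0,0,0],[0.016,0,0.0014,0,0,0]]'
python3 -m jog '[[0.004,0,0.0003,0,0,0],[0.008,0,0.0007,0,0,0],[0.012,0,0.001,0,0,0],[0.016,0,0.0014,0,0,0]]'
```

```text
time: 4.85
tool_pos: [475.4, -109.9, 14.0]
tcp_rot: [-180.0, -5.1, -2.7]
ft_force: [0.8, 0.0, -0.1]
finger_gap: 42.7
time: 5.25
tool_pos: [479.1, -110.0, 13.8]
tcp_rot: [-180.0, -5.0, -2.7]
ft_force: [0.7, -0.6, 1.1]
finger_gap: 42.7
time: 5.65
tool_pos: [482.8, -110.1, 13.7]
tcp_rot: [-180.0, -5.0, -2.7]
ft_force: [-3.4, -0.3, 0.9]
finger_gap: 42.6
time: 6.05
tool_pos: [487.1, -110.4, 13.7]
tcp_rot: [-180.0, -5.0, -2.7]
ft_force: [-1.6, -0.1, -0.2]
finger_gap: 42.6
```

```bash
python3 -m jog '[[0.006,0,-0.002,0,0,0],[0.012,0,-0.004,0,0,0],[0.018,0,-0.004,0,0,0],[0.024,0,-0.003,0,0,0],[0.03,0,-0.003,0,0,0],[0.036,0,-0.0025,0,0,0],[0.042,0,-0.002,0,0,0],[0.048,0,-0.002,0,0,0]]'
python3 - <<'E'
from bench import r
from h import *
for n,b in (("scene",(160,310,150,310)),("side",(170,290,200,360)),("wrist",(0,280,100,420))):
    s=r.snapshot(n);im=s["pixels"][:,:,::-1];cv2.imwrite(f"pics/{n}5.png",cv2.resize(im[b[0]:b[1],b[2]:b[3]],None,fx=4 if n!="wrist" else 2.1,fy=4 if n!="wrist" else 2.1,interpolation=cv2.INTER_CUBIC))
E
```

```text
time: 6.85
tool_pos: [499.1, -111.0, 15.3]
tcp_rot: [-180.0, -5.0, -2.7]
ft_force: [-1.6, 1.1, 0.4]
finger_gap: 42.5
```

View pics/side5.png

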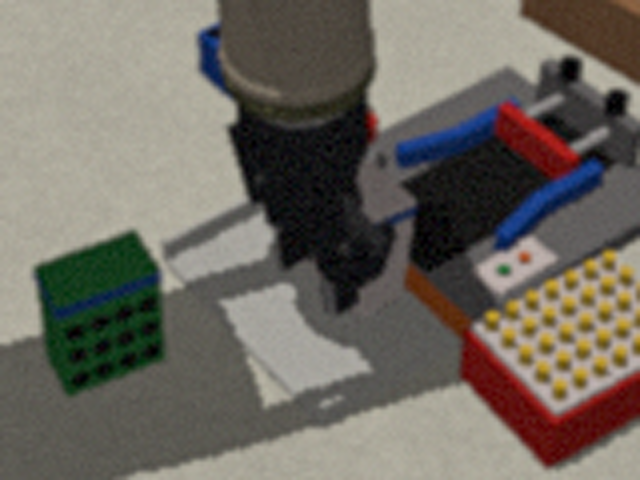

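View pics/scene5.png

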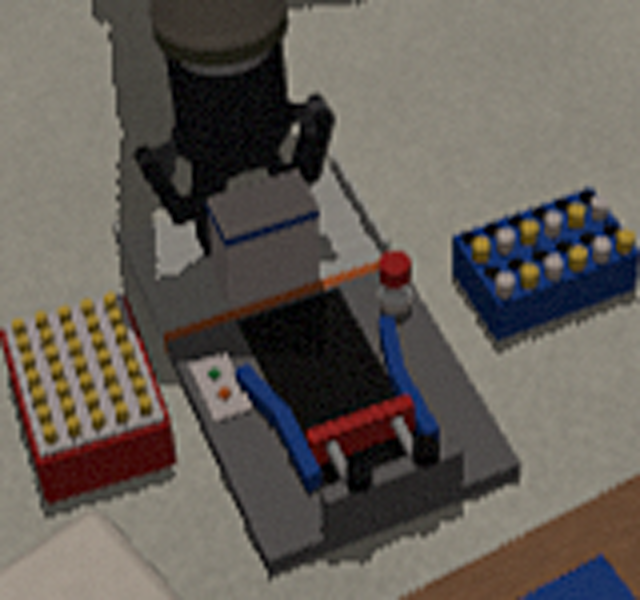

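View pics/wrist5.png

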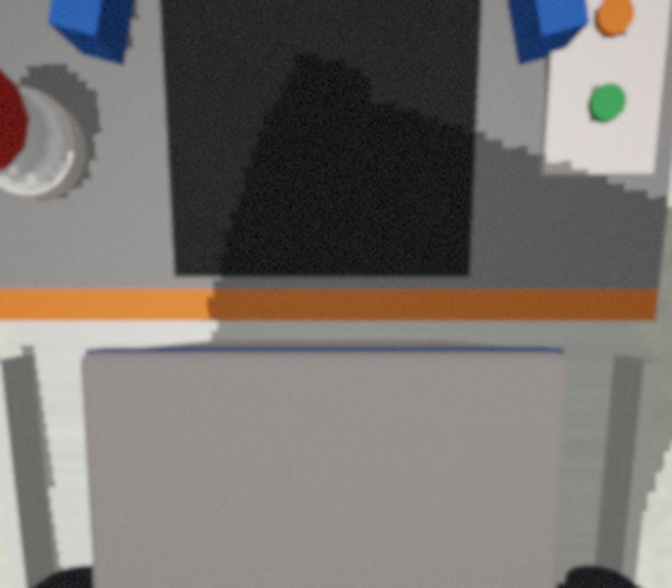

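```bash
python3 -m jog '[[0.004,0,0.0003,0,0,0],[0.008,0,0.0007,0,0,0],[0.012,0,0.001,0,0,0]]'
python3 -m jog '[[0.003,0,0.0003,0,0,0],[0.006,0,0.0005,0,0,0]]'
python3 -m jog '[[0.003,0,0.0003,0,0,0],[0.006,0,0.0005,0,0,0]]'
```

```text
time: 7.3
tool_pos: [502.0, -111.1, 15.4]
tcp_rot: [-180.0, -5.0, -2.7]
ft_force: [-1.2, -0.6, -0.4]
finger_gap: 42.9
time: 7.5
tool_pos: [503.5, -111.2, 15.4]
tcp_rot: [-180.0, -5.0, -2.7]
ft_force: [-1.2, 0.9, -0.2]
finger_gap: 42.9
time: 7.7
tool_pos: [504.3, -111.2, 15.1]
tcp_rot: [-180.0, -5.0, -2.7]
ft_force: [-6.1, -0.0, 1.5]
finger_gap: 42.3
```

```bash
python3 -m jog '[[0.002,0,0.0002,0,0,0],[0.002,0,0.0002,0,0,0]]'
python3 - <<'E'
from bench import r
from h import *
s=r.snapshot("wrist");im=s["pixels"][:,:,::-1];cv2.imwrite(f"pics/w6.png",cv2.resize(im[60:240,100:420],None,fx=2.4,fy=2.4,interpolation=cv2.INTER_CUBIC))
print(r.sense()["tool_pos"])
E
```

```text
time: 7.9
tool_pos: [504.3, -111.2, 14.7]
tcp_rot: [-180.0, -4.9, -2.7]
ft_force: [-5.9, 0.1, -0.4]
finger_gap: 42.5
[ 504.30493444 -111.17420389   14.72600307]
```

View pics/w6.png

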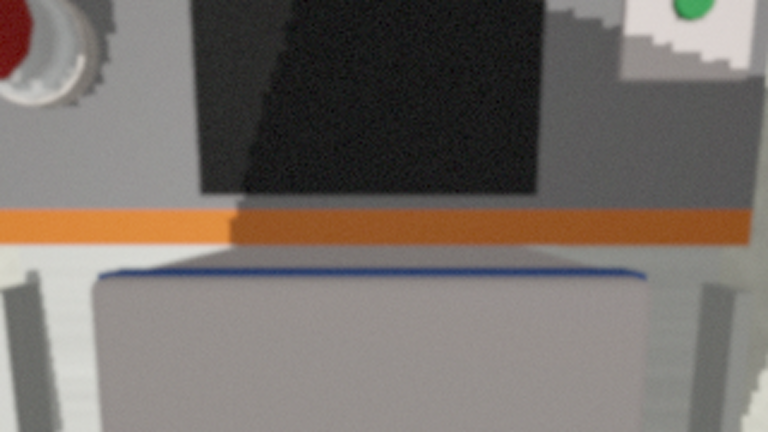

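```bash
python3 -m jog '[[-0.024,0,-0.002,0,0,0],[-0.048,0,-0.004,0,0,0],[-0.04,0,-0.08,0,0,0],[-0.033,0,-0.16,0,0,0],[-0.028,0,-0.239,0,0,0],[-0.028,0,-0.239,0,0,0],[-0.028,0,-0.239,0,0,0]]'
python3 - <<'E'
from bench import r
from h import *
for n,b in (("scene",(160,310,150,310)),("side",(170,290,200,360))):
    s=r.snapshot(n);im=s["pixels"][:,:,::-1];cv2.imwrite(f"pics/{n}7.png",cv2.resize(im[b[0]:b[1],b[2]:b[3]],None,fx=4,fy=4,interpolation=cv2.INTER_CUBIC))
E
```

```text
time: 8.65
tool_pos: [493.7, -110.9, 74.7]
tcp_rot: [-180.0, -5.1, -2.7]
ft_force: [-0.9, -0.2, -1.2]
finger_gap: 42.7
```

View pics/side7.png

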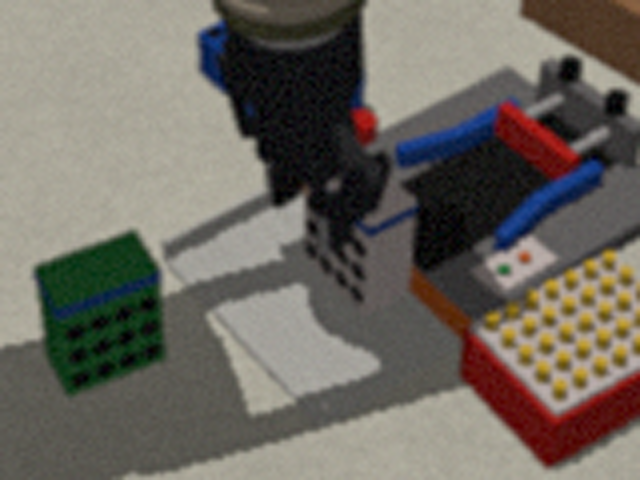

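View pics/scene7.png

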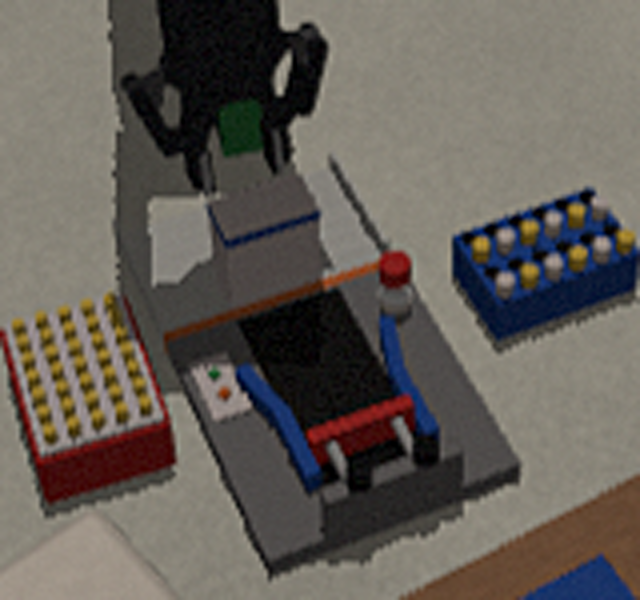

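```bash
python3 -m jog '[[0.01,0,0.001,0,0,0],[0.02,0,0.0017,0,0,0],[0.03,0,0.0026,0,0,0],[0.04,0,0.0035,0,0,0],[0.048,0,0.0042,0,0,0],[0.056,0,0.005,0,0,0]]'
python3 -m jog '[[0.008,0,0.0007,0,0,0],[0.016,0,0.0014,0,0,0],[0.024,0,0.002,0,0,0],[0.032,0,0.0028,0,0,0]]'
python3 - <<'E'
from bench import r
from h import *
for n,b in (("side",(170,290,200,360)),):
    s=r.snapshot(n);im=s["pixels"][:,:,::-1];cv2.imwrite(f"pics/{n}8.png",cv2.resize(im[b[0]:b[1],b[2]:b[3]],None,fx=4,fy=4,interpolation=cv2.INTER_CUBIC))
E
```

```text
time: 9.35
tool_pos: [507.4, -111.4, 74.2]
tcp_rot: [-180.0, -5.0, -2.7]
ft_force: [-1.7, -0.9, 0.4]
finger_gap: 43.0
time: 9.75
tool_pos: [515.6, -111.8, 74.4]
tcp_rot: [-180.0, -5.1, -2.7]
ft_force: [-1.6, -0.6, 2.2]
finger_gap: 42.6
```

View pics/side8.png

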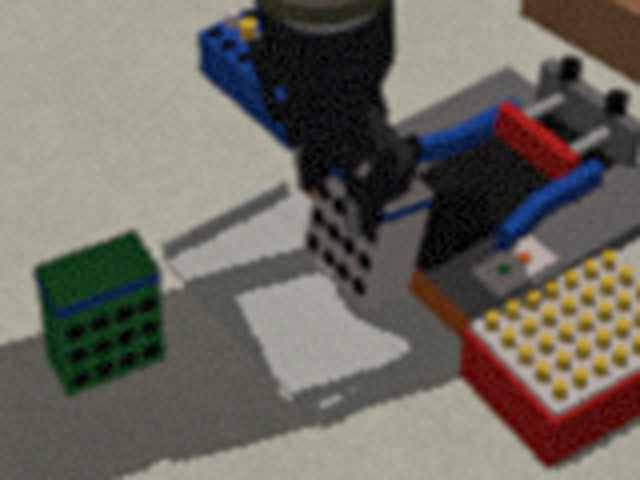

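Tipping cleanly. Continue slowly.

```bash
python3 -m jog '[[0.008,0,0.0007,0,0,0],[0.016,0,0.0014,0,0,0],[0.024,0,0.002,0,0,0],[0.032,0,0.0028,0,0,0],[0.040,0,0.0035,0,0,0]]'
python3 -m jog '[[0.008,0,0.0007,0,0,0],[0.016,0,0.0014,0,0,0],[0.024,0,0.002,0,0,0],[0.032,0,0.0028,0,0,0]]'
python3 - <<'E'
from bench import r
from h import *
for n,b in (("side",(170,290,200,360)),):
    s=r.snapshot(n);im=s["pixels"][:,:,::-1];cv2.imwrite(f"pics/{n}9.png",cv2.resize(im[b[0]:b[1],b[2]:b[3]],None,fx=4,fy=4,interpolation=cv2.INTER_CUBIC))
E
```

```text
time: 10.3
tool_pos: [525.6, -112.3, 74.3]
tcp_rot: [-180.0, -5.0, -2.7]
ft_force: [-0.5, -0.5, 0.8]
finger_gap: 43.0
time: 10.7
tool_pos: [533.6, -112.7, 74.3]
tcp_rot: [-180.0, -5.0, -2.7]
ft_force: [0.1, 0.0, 0.3]
finger_gap: 42.4
```

View pics/side9.png

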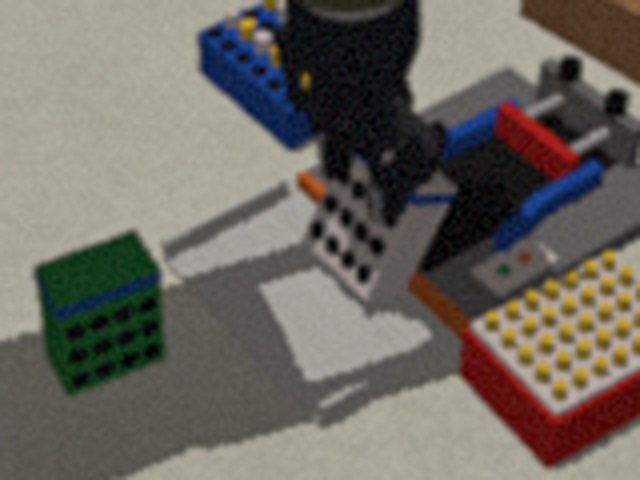

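```bash
python3 -m jog '[[0.006,0,0.0005,0,0,0],[0.012,0,0.001,0,0,0],[0.018,0,0.0015,0,0,0],[0.024,0,0.002,0,0,0],[0.03,0,0.0026,0,0,0],[0.03,0,0.0026,0,0,0],[0.03,0,0.0026,0,0,0]]'
python3 - <<'E'
from bench import r
from h import *
for n,b in (("side",(170,290,200,360)),("scene",(160,310,150,310))):
    s=r.snapshot(n);im=s["pixels"][:,:,::-1];cv2.imwrite(f"pics/{n}10.png",cv2.resize(im[b[0]:b[1],b[2]:b[3]],None,fx=4,fy=4,interpolation=cv2.INTER_CUBIC))
E
```

```text
time: 11.45
tool_pos: [540.9, -113.0, 74.3]
tcp_rot: [-180.0, -5.0, -2.7]
ft_force: [0.0, 0.2, 0.4]
finger_gap: 42.9
```

View pics/side10.png

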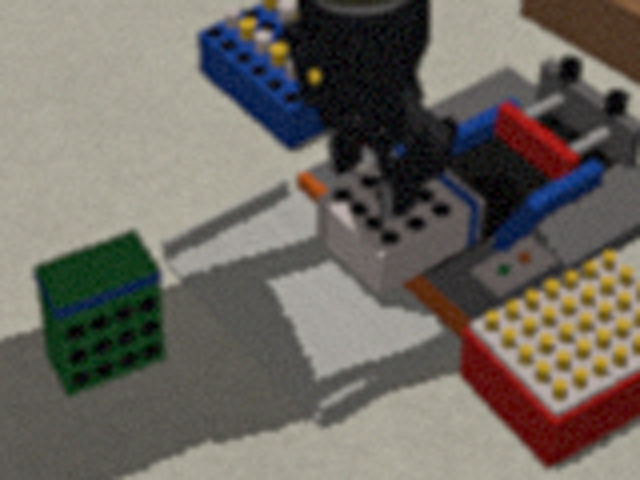

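View pics/scene10.png

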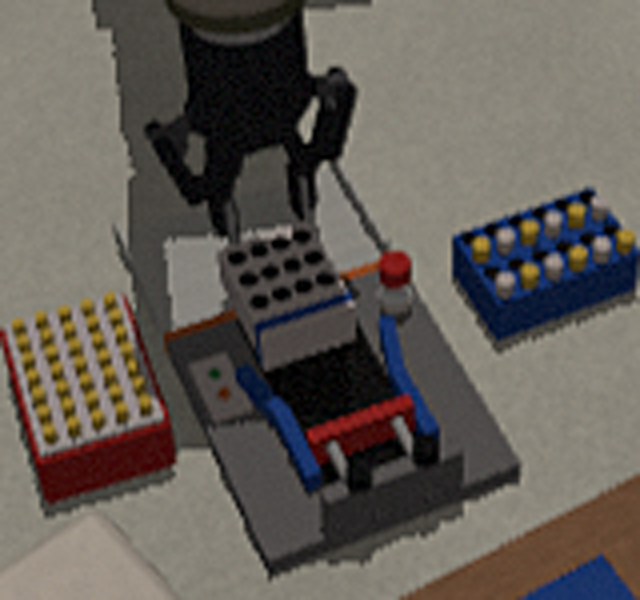

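```bash
python3 -m jog '[[-0.1,0,-0.009,0,0,0],[-0.2,0,-0.017,0,0,0],[-0.25,0,-0.022,0,0,0],[-0.262,0,0.07,0,0,0],[-0.27,0,0.157,0,0,0],[-0.27,0,0.157,0,0,0],[-0.27,0,0.157,0,0,0]]'
python3 - <<'E'
from bench import r
from h import *
for n,b,k in (("side",(170,290,200,360),4),("wrist",(0,280,100,420),2.1)):
    s=r.snapshot(n);im=s["pixels"][:,:,::-1];np.savez(f"pics/{n}11.npz",**s);cv2.imwrite(f"pics/{n}11.png",cv2.resize(im[b[0]:b[1],b[2]:b[3]],None,fx=k,fy=k,interpolation=cv2.INTER_CUBIC))
E
```

```text
time: 12.25
tool_pos: [476.8, -109.8, 29.3]
tcp_rot: [-179.9, -5.0, -2.8]
ft_force: [0.4, -0.2, -0.7]
finger_gap: 42.2
```

View pics/side11.png

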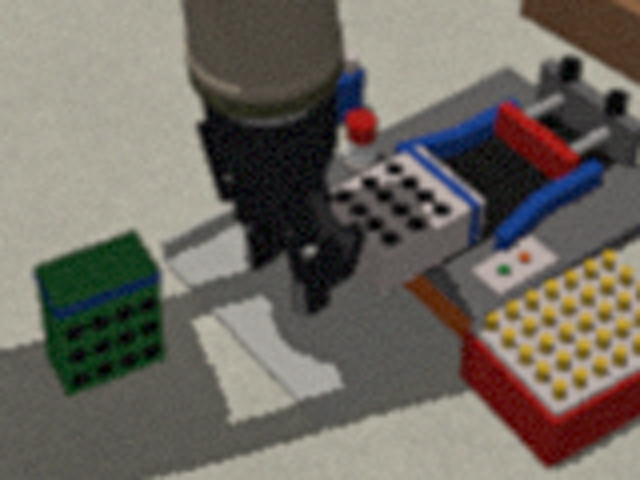

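View pics/wrist11.png

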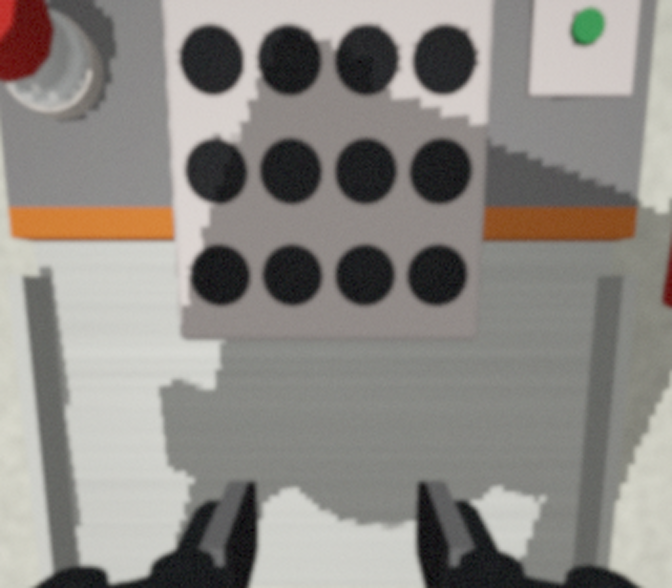

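```bash
python3 -m jog '[[0.03,0,0.0026,0,0,0],[0.06,0,0.005,0,0,0],[0.08,0,0.007,0,0,0],[0.092,0,0.008,0,0,0],[0.104,0,0.009,0,0,0],[0.116,0,0.010,0,0,0],[0.128,0,0.011,0,0,0],[0.14,0,0.012,0,0,0],[0.152,0,0.013,0,0,0],[0.164,0,0.014,0,0,0]]'
python3 -m jog '[[0.012,0,0.001,0,0,0],[0.024,0,0.002,0,0,0],[0.036,0,0.003,0,0,0],[0.048,0,0.004,0,0,0],[0.06,0,0.005,0,0,0]]'
python3 - <<'E'
from bench import r
from h import *
for n,b,k in (("side",(170,290,200,360),4),("wrist",(0,280,100,420),2.1)):
    s=r.snapshot(n);im=s["pixels"][:,:,::-1];cv2.imwrite(f"pics/{n}12.png",cv2.resize(im[b[0]:b[1],b[2]:b[3]],None,fx=k,fy=k,interpolation=cv2.INTER_CUBIC))
E
```

```text
time: 13.35
tool_pos: [518.0, -111.8, 29.2]
tcp_rot: [-180.0, -5.0, -2.7]
ft_force: [-3.7, -0.0, 3.9]
finger_gap: 42.8
time: 13.85
tool_pos: [533.6, -112.6, 29.3]
tcp_rot: [-180.0, -5.0, -2.7]
ft_force: [-2.0, -1.3, -1.6]
finger_gap: 42.7
```

View pics/wrist12.png

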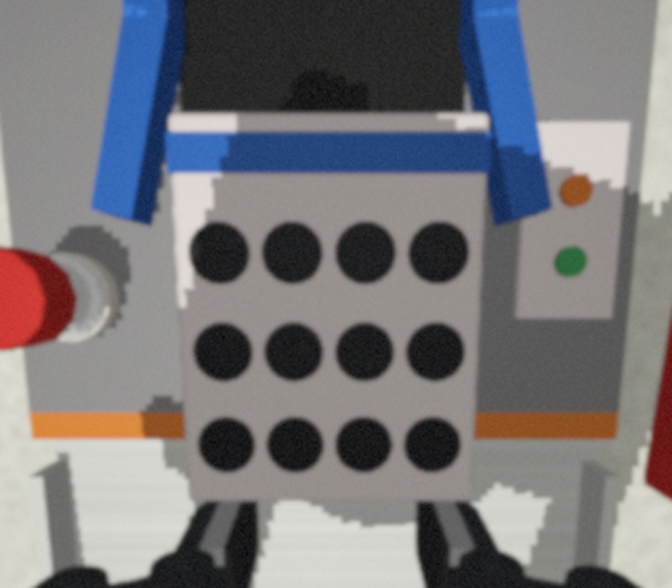

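View pics/side12.png

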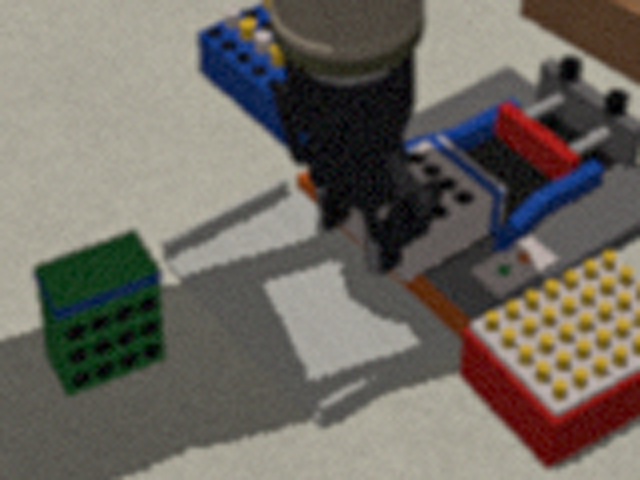

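```bash
python3 -m jog '[[0.01,0,0.0009,0,0,0],[0.02,0,0.0017,0,0,0],[0.03,0,0.0026,0,0,0],[0.04,0,0.0035,0,0,0],[0.05,0,0.0044,0,0,0],[0.06,0,0.005,0,0,0]]'
python3 -m jog '[[0.01,0,0.0009,0,0,0],[0.02,0,0.0017,0,0,0],[0.03,0,0.0026,0,0,0],[0.04,0,0.0035,0,0,0]]'
python3 -m jog '[[0.01,0,0.0009,0,0,0],[0.02,0,0.0017,0,0,0],[0.03,0,0.0026,0,0,0],[0.04,0,0.0035,0,0,0]]'
python3 - <<'E'
from bench import r
from h import *
for n,b,k in (("wrist",(0,280,100,420),2.1),):
    s=r.snapshot(n);im=s["pixels"][:,:,::-1];cv2.imwrite(f"pics/{n}13.png",cv2.resize(im[b[0]:b[1],b[2]:b[3]],None,fx=k,fy=k,interpolation=cv2.INTER_CUBIC))
E
```

```text
time: 14.55
tool_pos: [548.6, -113.3, 29.5]
tcp_rot: [-180.0, -5.0, -2.7]
ft_force: [-1.2, -0.1, 0.2]
finger_gap: 42.7
time: 14.95
tool_pos: [558.6, -113.8, 29.5]
tcp_rot: [-180.0, -5.0, -2.7]
ft_force: [-2.5, 0.6, 0.9]
finger_gap: 42.7
time: 15.35
tool_pos: [568.6, -114.3, 29.5]
tcp_rot: [-180.0, -5.0, -2.8]
ft_force: [-2.3, 1.0, 1.8]
finger_gap: 43.0
```

View pics/wrist13.png

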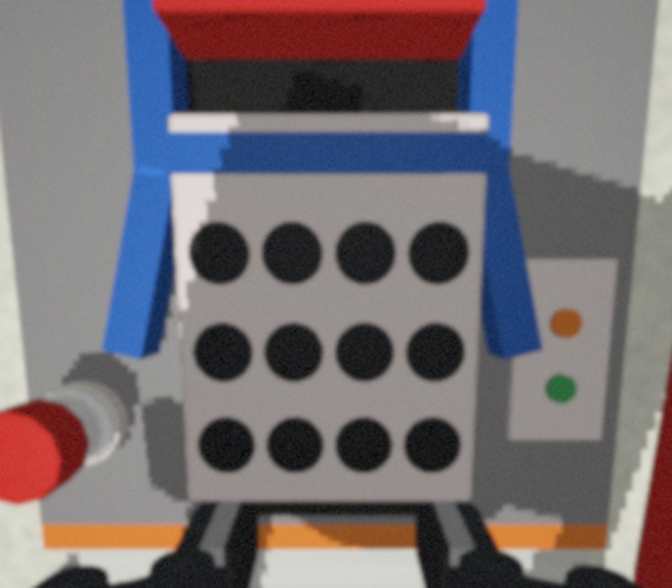

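```bash
python3 -m jog '[[0.008,0,0.0007,0,0,0],[0.016,0,0.0014,0,0,0],[0.024,0,0.002,0,0,0],[0.032,0,0.0028,0,0,0]]'
python3 -m jog '[[0.004,0,0.0003,0,0,0],[0.008,0,0.0007,0,0,0],[0.012,0,0.001,0,0,0],[0.016,0,0.0014,0,0,0]]'
python3 -m jog '[[0.003,0,0.0003,0,0,0],[0.006,0,0.0005,0,0,0],[0.009,0,0.0008,0,0,0]]'
```

```text
time: 15.8
tool_pos: [576.6, -114.7, 29.6]
tcp_rot: [-180.0, -5.0, -2.7]
ft_force: [-3.2, 0.1, 1.3]
finger_gap: 43.0
time: 16.2
tool_pos: [580.5, -114.9, 29.6]
tcp_rot: [-180.0, -5.0, -2.7]
ft_force: [-2.3, 0.1, 1.3]
finger_gap: 42.4
time: 16.5
tool_pos: [582.7, -115.0, 29.5]
tcp_rot: [-180.0, -5.0, -2.7]
ft_force: [-2.1, 0.4, 1.2]
finger_gap: 43.0
```

```bash
python3 -m jog '[[0.003,0,0.0003,0,0,0],[0.006,0,0.0005,0,0,0]]'
python3 - <<'E'
from bench import r
from h import *
for n,b,k in (("wrist",(0,280,100,420),2.1),):
    s=r.snapshot(n);im=s["pixels"][:,:,::-1];cv2.imwrite(f"pics/{n}14.png",cv2.resize(im[b[0]:b[1],b[2]:b[3]],None,fx=k,fy=k,interpolation=cv2.INTER_CUBIC))
E
```

```text
time: 16.7
tool_pos: [584.2, -115.0, 29.5]
tcp_rot: [-180.0, -5.0, -2.7]
ft_force: [-2.9, -0.3, 0.4]
finger_gap: 42.7
```

View pics/wrist14.png

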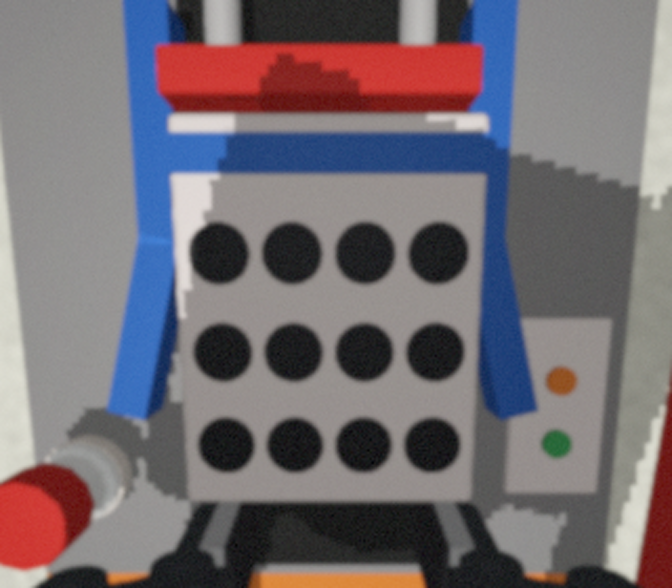

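```bash
python3 -m jog '[[0.003,0,0.0003,0,0,0],[0.006,0,0.0005,0,0,0]]'
python3 -m jog '[[0.003,0,0.0003,0,0,0],[0.005,0,0.0004,0,0,0]]'
python3 -m jog '[[0.002,0,0.0002,0,0,0],[0.004,0,0.0003,0,0,0]]'
```

```text
time: 16.95
tool_pos: [585.8, -115.1, 29.6]
tcp_rot: [-180.0, -5.0, -2.7]
ft_force: [-1.8, 1.3, 0.6]
finger_gap: 42.4
time: 17.15
tool_pos: [587.0, -115.2, 29.6]
tcp_rot: [-180.0, -5.0, -2.7]
ft_force: [-2.5, 0.4, 1.0]
finger_gap: 42.3
time: 17.35
tool_pos: [588.0, -115.2, 29.6]
tcp_rot: [-180.0, -5.0, -2.7]
ft_force: [-2.0, 1.0, 1.0]
finger_gap: 42.8
```

```bash
python3 -m jog '[[0.002,0,0.0002,0,0,0],[0.004,0,0.0003,0,0,0]]'
python3 -m jog '[[0.002,0,0.0002,0,0,0],[0.003,0,0.0003,0,0,0]]'
python3 -m jog '[[0.002,0,0.0002,0,0,0],[0.003,0,0.0003,0,0,0]]'
```

```text
time: 17.55
tool_pos: [589.0, -115.2, 29.6]
tcp_rot: [-180.0, -5.0, -2.7]
ft_force: [-2.0, 1.2, 1.9]
finger_gap: 42.7
time: 17.75
tool_pos: [589.8, -115.3, 29.6]
tcp_rot: [-180.0, -5.0, -2.7]
ft_force: [-2.0, 0.5, 1.1]
finger_gap: 42.8
time: 17.95
tool_pos: [590.0, -115.3, 29.5]
tcp_rot: [-180.0, -5.0, -2.7]
ft_force: [-6.4, 0.2, 3.7]
finger_gap: 42.6
```

```bash
python3 -m jog '[[0.001,0,0.0001,0,0,0],[0.0015,0,0.0001,0,0,0]]'
python3 -m jog '[[0.001,0,0.0001,0,0,0],[0.0015,0,0.0001,0,0,0]]'
```

```text
time: 18.15
tool_pos: [590.0, -115.3, 29.5]
tcp_rot: [-180.0, -4.9, -2.7]
ft_force: [-7.6, 0.8, 6.0]
finger_gap: 42.7
time: 18.35
tool_pos: [590.1, -115.3, 29.5]
tcp_rot: [-180.0, -4.9, -2.7]
ft_force: [-10.1, 1.0, 6.9]
finger_gap: 43.1
```

```bash
python3 -m jog '[[0.001,0,0,0,0,0],[0.0015,0,0,0,0,0],[0.0015,0,0,0,0,0]]'
python3 - <<'E'
from bench import r
from h import *
for n,b,k in (("wrist",(0,280,100,420),2.1),):
    s=r.snapshot(n);im=s["pixels"][:,:,::-1];cv2.imwrite(f"pics/{n}15.png",cv2.resize(im[b[0]:b[1],b[2]:b[3]],None,fx=k,fy=k,interpolation=cv2.INTER_CUBIC))
print(r.sense()["ft_force"])
E
```

```text
time: 18.65
tool_pos: [590.1, -115.3, 29.5]
tcp_rot: [-179.9, -4.9, -2.7]
ft_force: [-13.0, 1.6, 8.5]
finger_gap: 42.5
[-12.05845109   1.62441312   8.65145383]
```

View pics/wrist15.png

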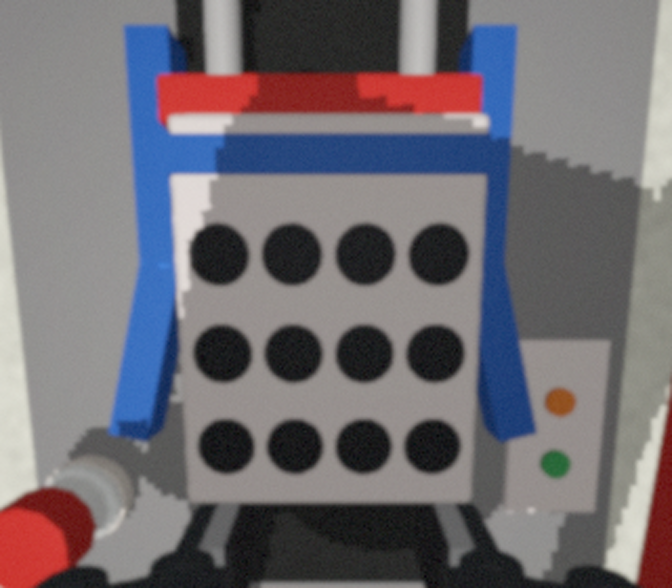

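```bash
python3 -m jog '[[-0.003,0,0,0,0,0],[-0.008,0,-0.0007,0,0,0],[-0.02,0,-0.0017,0,0,0],[-0.06,0,-0.005,0,0,0],[-0.14,0,-0.012,0,0,0],[-0.2,0,-0.017,0,0,0],[-0.2,0,-0.2,0,0,0],[-0.19,0,-0.4,0,0,0],[-0.19,0,-0.5,0,0,0],[-0.19,0,-0.5,0,0,0]]'
python3 - <<'E'
from bench import r
from h import *
for n,b,k in (("wrist",(0,240,130,390),2.5),("side",(150,270,230,390),4),("scene",(160,310,150,310),4)):
    s=r.snapshot(n);im=s["pixels"][:,:,::-1];cv2.imwrite(f"pics/{n}16.png",cv2.resize(im[b[0]:b[1],b[2]:b[3]],None,fx=k,fy=k,interpolation=cv2.INTER_CUBIC))
E
```

```text
time: 19.7
tool_pos: [536.1, -113.7, 155.9]
tcp_rot: [179.9, -5.6, -2.7]
ft_force: [0.2, -0.4, -0.1]
finger_gap: 42.6
```

View pics/wrist16.png

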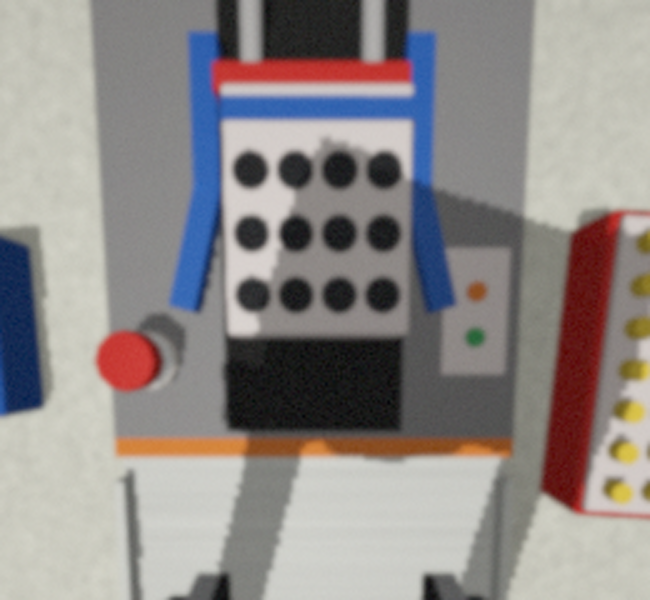

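View pics/side16.png

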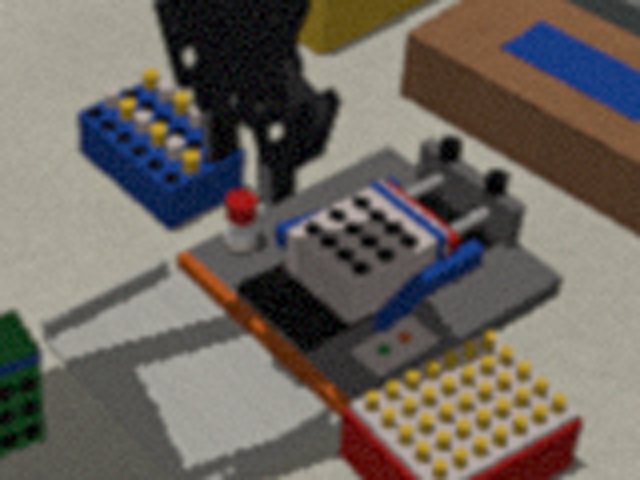

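View pics/scene16.png

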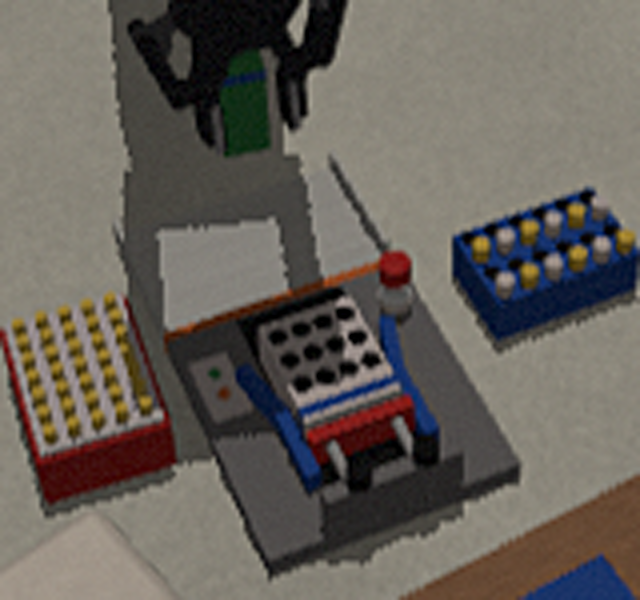

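```bash
python3 -c "
from bench import r
s=r.sense();print(s['time'],s['ft_force'],s['qd'].round(2));print(r.hand_in())"
```

```text
19.85 [ 0.43633892 -0.0554609  -0.42285049] [-0.    1.46  0.95  0.02  0.11  0.  ]
the job is handed in; nothing more can be done
None
```

I slid the white rack low until its foot met the nosing squarely, at about 6 N. I then tipped it over with a push of about 2 N some 70 mm above the floor, and slid it along the lane with two fingers. It seated against the red stop at 12–13 N along the lane, with about 9 N vertical as well, so roughly 15 N in total. After that I backed the arm clear and handed the job in at 19.85 s.

The last wrist, side and scene pictures show the rack lying wells up between the blue guides, square and against the stop. The vial, tip box, blue rack and green look-alike looked undisturbed. The force reading with the arm clear was about 0 N.

- **Stop position:** the camera fit put the stop at tray x ≈ 131 mm. Actual contact came about 2–3 mm later, so I relied on the contact force instead. The two fixed cameras also disagreed with each other by a few millimetres.
- **Hand-in motion:** the arm was still settling very slightly (about 1.5°/s) when I handed in, well clear of everything.

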